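# Fit a processor cooler onto its four studs

## Robot

A 6-joint arm with a two-finger parallel gripper is mounted at the origin on the work surface. World frame = base frame: x ahead of the robot, y to its left, z up, the work surface at z = 0. Lengths are in m, angles in rad, forces in N, time in s.
With the tool pointing down it reaches from about 0.3 to 0.825 m from the base axis. Payload 5.4 kg.
Tool frame: the origin (TCP) lies on the centre line of the jaws, within the pads' length; the fingertips stand 19 mm ahead of it and the grasp point (between the pads) is the TCP (robot.tip_extent is the distance from the TCP to the fingertips, in m); z points along the fingers, y is the direction in which the jaws open and shut (so a half turn about z gives the same grasp; the last joint's range is limited). The gripper opens to 92 mm and grips with 3 to 60 N. Pads are 20 mm wide; open, the fingers measure 128 mm over their backs; the gripper's body (75 mm by 189 mm) begins 69 mm behind the grasp point.
Start: joints at [-1.437, 0.158, 1.597, -0, 1.386, -0.21], TCP at [0.194, -0.541, 0.194] pointing down, gripper open.
Joint ranges: [-2.91, 2.91], [-0.94, 2.29], [0.18, 2.7], [-1.29, 4.43], [0.17, 2.64], [-3, 3]. Speed limits (rad/s): [2.57, 2.57, 3.14, 3.14, 3.14, 3.14].

## Interface

Orientations are given as a unit quaternion [x, y, z, w].
In Python, from cell import robot gives the robot as it stands. The module is installed in compiled form; this text tells all that it offers.
- The arm moves only by the tool apply_moves, never from a script. Its argument "steps" is a list of rows, each a list of 7 numbers: the shift along the tool's x, y, z each as a share of 50 mm, from -1 to 1, then the turn, a rotation vector about the tool's x, y, z each as a share of 0.12 rad, from -1 to 1, then the gripper's target within -1 to 1 (shut at 1, half-way at 0, fully open at -1). In form: [[dx, dy, dz, wx, wy, wz, fingers], ...]. A call has 1 to 8 rows; each row shifts and turns the pose as measured when the row begins, along the tool's axes as they then stand; what a row does not reach is not made up. A row lasts 1/8 s, in which the tool goes at most 62.5 mm and 10.7 degrees, less where a joint would pass 70% of its speed; a pose out of reach is approached as far as the arm can. A call with a number of a shift or a turn outside -1 to 1 is refused whole. A call with a gripper value outside its range is refused whole. The fingers move at their own pace and stop on an object; "grip_force" is the grip in N (left out, the last holds). Time passes only in rows, so rows that do not move let the fingers close. It gives the time, the measured TCP pose, the force and the opening at its end, in the units of the state.
- robot.get_state(): the state, without advancing time (a new reading comes with each control period).
- robot.grab_frame(name): name is "scene" or "top" or "wrist"; returns a dict with "pixels" (420x560x3 uint8, red, green, blue), "vfov" (degrees; the focal length in pixels is half the picture's height over the tangent of half this angle, whatever the lens; pixels are square), "cx", "cy" (the principal point, pixels), "origin" and "rotation" of the camera in the world; the wrist camera has in their place "mount" (4x4, takes a point from camera to tool coordinates, whose origin is the TCP and whose axes are the flange's). Camera axes: x right, y up, looking along -z (the intrinsics and any distortion apply to the point x, -y, -z); pixel columns grow to the right and rows downward; lengths in m; the calibration is good to about 2 mm. A picture is of the moment at which its call begins: read the wrist's pose just before it. There is no depth.
- robot.finish_job(): hands the job in, once; it reports no verdict.
The state is a dict: "time": time; "joint_pos": joint angles; "dq": joint speeds; "joint_efforts": joint torques, N m; "tcp_pos": TCP position; "tcp_rot": TCP orientation; "ft_force": force on the tool from outside, world axes, zero at the start; "wrist_torque": the same for the moment, N m; "grip_width": opening from 0.0 (shut) to 1.0 (fully open).
Only numpy, scipy, OpenCV 4.12 (cv2) and the standard library are available. Lean on these libraries where they do the work, as an engineer would, in place of code of your own. Each camera call takes 0.05 s, during which the arm holds its last target. There are 200 camera calls.

## Task

Pick the round cooler up from its foam and fit it to the mainboard: turn it until all four holes of its mounting plate line up with the four studs round the processor, and slide it down by hand until its copper foot sits flat and fully home on the processor, then let go. Feel for the studs gently, never force the cooler against the board or let it drop, and leave the screwdriver, the drive and the disc case where they lie.

Things in the scene. Friction and masses are not known exactly. Their poses are not given: they have to be found in the camera images.
- cooler: Round processor cooler, 0.34 to 0.55 kg, standing upright on its copper foot (diameter 40, 4 high). Origin: centre of the foot's underside; z up through the fan. The round finned body with its fan ring, diameter 62, rises from z = 7 to 60 mm and may be gripped anywhere round it; below it lies the wider holed mounting plate.
- plate_under (a point): Centre of the underside of the cooler's round steel mounting plate: diameter 118, 3 thick, z = 4 to 7 mm above the foot's underside. Axes as cooler. Four plain through holes, diameter 6, at (x, y) = (+-45, +-27) mm; so a half turn fits again, a quarter turn does not.
- board: Small mainboard lying face up on its carton (206 x 206, 50 high), fixed; board surface 58 above the bench. Origin: on the bench under the centre of the processor; x towards the memory module, z up. Tallest neighbours: memory module standing along y at x = 73.5, 34 high over the board surface; row of ports at x = -75 to -91, 16 high.
- stud_tops (a point): Middle of the board frame at the height of the stud tips. Four upright steel studs, diameter 4.5, tips bevelled 0.4, in an oblong of 90 x 54 mm about this point. They stand on a flat steel ring clipped round the socket; the ring's turn is not read here: the oblong's long side lies along board x give or take 21 degrees. The ring is stiff and stays put under light force.
- cpu_top (a point): Centre of the flat metal top of the processor (40 x 40 mm), 65.5 above the bench; axes as board. The stud tips stand 13 mm above it. With the cooler home its foot lies on it; with the plate resting on the stud tips the foot is 9 mm above it.
- foam: Dark foam block, 150 x 150, 30 high, in a low tray, fixed; the cooler stands on it at the start. Origin: centre of its underside on the bench, z up.
- screwdriver: Loose bystander: screwdriver with black handle, 150 long, lying on the mat. Origin about its middle, its length along x.
- drive: Loose bystander: flat aluminium drive 70 x 100, 7 high, lying on the mat. Origin: centre of its underside.
- disc_case: Loose bystander: blue plastic disc case 135 x 171, 14 high, lying on the bench. Origin: centre of its underside.
There are look-alikes about, which are no part of the job. Several things look just like the foam: the one meant starts farthest to the robot's left.

How it is judged:
On the way, in this order (a step that is already met when the one before it is completed fails the run):
1. the cooler is picked up off its foam (z of cooler in the frame of foam above 0.06 m), for 0.2 s.
2. still held, the cooler is slid all the way down the studs onto the processor (z of cooler in the frame of cpu_top below 0.002 m and horizontal distance between cooler and cpu_top below 0.006 m and contact force between the fingers and cooler above 1 N), for 0.2 s.
At the end, for the whole second after the job is handed in: The cooler, let go and at rest, stands flat (within 2 degrees) on the processor with its foot less than 2 mm above it, centred on it within 6 mm, its plate over all four studs, so that its x lies along the board's x (either way round) within 24 degrees (z of cooler in the frame of cpu_top below 0.002 m and horizontal distance between cooler and cpu_top below 0.006 m and angle between cooler's own z axis and vertical below 0.035 rad and angle between the x axis of cooler and the x axis of board, either way round below 0.42 rad and linear speed of cooler below 0.01 m/s); the robot touches nothing.
It fails at once if the cooler is forced or dropped: more than 35 N between it and the board with its processor and studs (contact force between cooler and board above 35 N).
It fails at once if the screwdriver is moved by more than 20 mm (distance of screwdriver from where it was at the start of the episode above 0.02 m).
It fails at once if the drive is moved by more than 20 mm (distance of drive from where it was at the start of the episode above 0.02 m).
It fails at once if the disc case is moved by more than 20 mm (distance of disc_case from where it was at the start of the episode above 0.02 m).
It also fails if it takes over 67 s, if anything falls off the work surface, if the arm or the gripper's body presses on something with over 40 N, if the wrist force passes 120 N, or if a joint passes its speed limit or range.

## Working session

There is one attempt and no reset: what is moved stays moved. The work goes in short steps, Python scripts to look and compute and a tool call to move; the robot and the scene stay as the last step left them, time stands still between calls to the robot, and variables do not carry over. Pictures are saved under pics/ and viewed, about 8 in all and at most 12, crops included, and the job is handed in when it is done.

Besides the shell and the picture viewer there is one more tool, called after ">>>" as name(argument=value, ...), one argument or row to a line, values as JSON. apply_moves: Moves the arm, as the interface text tells. Shift numbers are shares of 50 mm and turn numbers shares of 0.12 rad, none past 1 either way. Its arguments: {"type":"object","properties":{"steps":{"type":"array","items":{"type":"array","items":{"type":"number"}}},"grip_force":{"type":"number"}},"required":["steps"]}

```bash
mkdir -p pics; cat > h.py <<'E'
import numpy as np, cv2, pickle
from cell import robot
from scipy.spatial.transform import Rotation as R
def grab(name,fn=None):
    s=robot.get_state(); f=robot.grab_frame(name); f=dict(f)
    if name=='wrist':
        T=np.eye(4);T[:3,:3]=R.from_quat(s['tcp_rot']).as_matrix();T[:3,3]=s['tcp_pos']
        M=T@np.array(f['mount']); f['origin']=M[:3,3]; f['rotation']=M[:3,:3]
    f['origin']=np.array(f['origin']);f['rotation']=np.array(f['rotation'])
    if f['rotation'].size!=9: f['rotation']=R.from_quat(f['rotation']).as_matrix()
    if fn: cv2.imwrite('pics/'+fn+'.png',f['pixels'][:,:,::-1]); pickle.dump(f,open('pics/'+fn+'.pkl','wb'))
    return f
def load(fn): return pickle.load(open('pics/'+fn+'.pkl','rb'))
def foc(f): return 210/np.tan(np.radians(f['vfov'])/2)
def ray(f,u,v):
    F=foc(f); d=np.array([(u-f['cx'])/F,-(v-f['cy'])/F,-1.]); return f['rotation']@d
def onz(f,u,v,z):
    d=ray(f,u,v);o=f['origin'];return o+d*(z-o[2])/d[2]
def proj(f,p):
    c=f['rotation'].T@(np.array(p)-f['origin']);F=foc(f);return f['cx']+F*c[0]/-c[2],f['cy']-F*c[1]/-c[2]
E
python3 - <<'E'
from h import *
for n in ['scene','top','wrist']:
    f=grab(n,n+'0'); print(n,f['vfov'],f['cx'],f['cy'],f['origin'].round(3),f['rotation'].round(3).tolist(),[k for k in f])
print(robot.get_state())
a=load('top0')['pixels'];b=load('scene0')['pixels']
cv2.imwrite('pics/both.png',cv2.resize(np.vstack([a,b])[:,:,::-1],None,fx=.71,fy=.71))
E
```

```text
scene 53.10387346749637 278.71520479050673 204.45211145328318 [1.112 0.674 0.874] [[-0.843, -0.313, 0.438], [0.538, -0.504, 0.675], [0.01, 0.805, 0.593]] ['pixels', 'vfov', 'cx', 'cy', 'origin', 'rotation']
top 52.621251388273606 281.8952284474765 214.0022576143733 [ 0.317 -0.241  1.162] [[0.022, 0.981, -0.191], [-1.0, 0.024, 0.01], [0.014, 0.19, 0.982]] ['pixels', 'vfov', 'cx', 'cy', 'origin', 'rotation']
wrist 69.09638273465261 280.83291821276936 205.96314224995703 [ 0.263 -0.516  0.384] [[0.338, 0.908, 0.246], [-0.941, 0.327, 0.086], [-0.002, -0.261, 0.965]] ['pixels', 'vfov', 'cx', 'cy', 'mount', 'origin', 'rotation']
{'time': 0.15, 'joint_pos': array([-1.43708638e+00,  1.58903156e-01,  1.59790807e+00, -9.93390230e-06,
        1.38620841e+00, -2.10104479e-01]), 'dq': array([ 0.00088505, -0.00210704, -0.00237061,  0.00124201, -0.00021193,
        0.00079677]), 'joint_efforts': array([ 7.68184673e-04, -3.85918701e+01, -3.22432387e+01,  7.02582928e-02,
        3.51817289e-02, -7.58106785e-05]), 'tcp_pos': array([ 0.19372744, -0.54084898,  0.19366323]), 'tcp_rot': array([ 9.85259900e-01,  1.71062620e-01,  2.23685644e-05, -7.13160819e-04]), 'ft_force': array([-0.21001842, -0.37859212, -0.16126141]), 'wrist_torque': array([ 0.00095868, -0.03882131, -0.03382474]), 'grip_width': 0.9983906706005696}
```

View pics/top0.png

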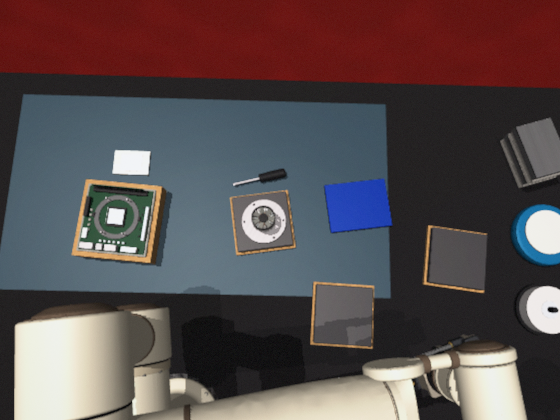

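View pics/scene0.png

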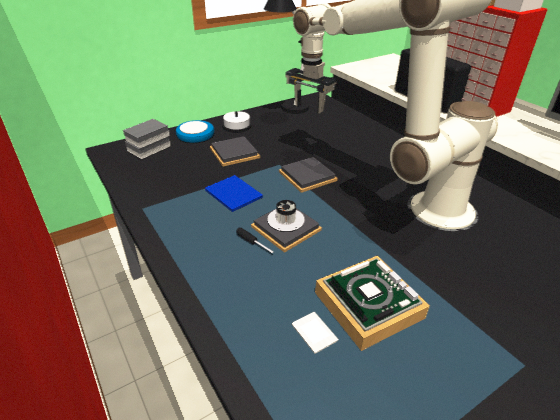

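The top view shows the board at (117,218), and the cooler on the foam at (263,221). Foam candidates are (263,222), (343,315) and (456,259); the leftmost one carries the cooler, so I choose that. The screwdriver is at (260,178), the drive at (131,162) and the disc case at (358,205).

```bash
python3 - <<'E'
from h import *
f=load('top0')
im=f['pixels'].astype(int)
roi=np.zeros(im.shape[:2],bool); roi[195:250,235:292]=1
m=((im.min(2)>150)&roi).astype(np.uint8)
c=max(cv2.findContours(m,cv2.RETR_EXTERNAL,cv2.CHAIN_APPROX_NONE)[0],key=cv2.contourArea)
e=cv2.fitEllipse(cv2.convexHull(c)); print(e, onz(f,*e[0],.037))
p=onz(f,*e[0],.037)
for q in [(117,216),]: print('cpu',onz(f,*q,.0655))
for q in [(98,189),(146,192),(82,246),(135,250)]: print(onz(f,*q,.06).round(3))
print('screw',onz(f,260,178,0.01),'foam',onz(f,263,222,.03))
a=f['pixels'][170:270,60:300]
cv2.imwrite('pics/crop.png',cv2.resize(a,None,fx=3.3,fy=3.3,interpolation=cv2.INTER_CUBIC)[:,:,::-1])
E
```

```text
((263.32879638671875, 220.7189178466797), (43.54582595825195, 44.474464416503906), 80.76649475097656) [ 0.51568538 -0.20260343  0.037     ]
cpu [0.51379284 0.17871622 0.0655    ]
[0.586 0.238 0.06 ]
[0.581 0.11  0.06 ]
[0.434 0.263 0.06 ]
[0.427 0.126 0.06 ]
screw [ 0.64192018 -0.18865728  0.01      ] foam [ 0.5133868  -0.20158334  0.03      ]
```

View pics/crop.png

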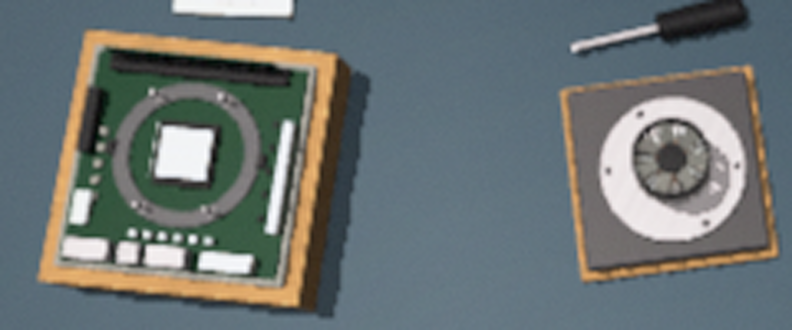

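The black memory strip lies on the +x side of the board. The studs' long side is at about -8° and the cooler's hole oblong at about 62°. I'll grip with the jaw axis at about -28°, then turn about -70° at the board.

```bash
cat >> h.py <<'E'
def goal(p,jaw):
    """print tool-frame shift to p (in 50mm units) and turn (0.12 rad units) to jaw angle (deg), vertical tool"""
    s=robot.get_state();C=R.from_quat(s['tcp_rot'])
    a=np.radians(jaw);y=np.array([np.cos(a),np.sin(a),0]);z=np.array([0,0,-1.]);x=np.cross(y,z)
    G=R.from_matrix(np.stack([x,y,z],1))
    w=(C.inv()*G).as_rotvec()/.12
    Y=C.as_matrix()[:,1]
    print('tcp',s['tcp_pos'].round(4),'jaw',np.degrees(np.arctan2(Y[1],Y[0])).round(2),'t',s['time'],'F',s['ft_force'].round(2),'w',s['grip_width'])
    d=np.array(p)-s['tcp_pos']
    print('shift now',(C.inv().apply(d)/.05).round(3),'turn',w.round(3),'shift after turn',(G.inv().apply(d)/.05).round(3))
E
python3 -c "
from h import *
goal([.516,-.203,.26],-28)"
```

```text
tcp [ 0.1937 -0.5408  0.1937] jaw -70.3 t 0.15 F [-0.21 -0.38 -0.16] w 0.9983906706005696
shift now [ 8.346 -4.191 -1.318] turn [-0.01  -0.007 -6.152] shift after turn [ 8.992  2.519 -1.327]
```

>>> apply_moves(
  steps=[
    [0.5,-0.25,-0.3,0,0,0,-1],
    [0.9,-0.45,-0.3,0,0,0,-1],
    [0.9,-0.45,-0.3,0,0,0,-1],
    [0.9,-0.45,-0.2,0,0,0,-1],
    [0.9,-0.45,-0.1,0,0,0,-1],
    [0.9,-0.45,0,0,0,0,-1],
    [0.9,-0.45,0,0,0,0,-1],
    [0.9,-0.45,0,0,0,0,-1],
  ],
)

```text
time: 1.15
tcp_pos: [0.4621, -0.2594, 0.254]
tcp_rot: [0.986, 0.167, 0.0, -0.003]
ft_force: [-0.6, -1.2, 0.7]
grip_width: 0.998
```

```bash
python3 -c "
from h import *
goal([.45,.175,.28],-28);goal([.516,-.203,.26],-28)"
```

```text
tcp [ 0.4621 -0.2594  0.254 ] jaw -70.72 t 1.15 F [-0.65 -1.19  0.68] w 0.99771508894149
shift now [ 2.639 -8.283 -0.476] turn [-0.035 -0.025 -6.214] shift after turn [ 7.557 -4.293 -0.52 ]
tcp [ 0.4621 -0.2594  0.254 ] jaw -70.72 t 1.15 F [-0.65 -1.19  0.68] w 0.99771508894149
shift now [ 1.389 -0.709 -0.114] turn [-0.035 -0.025 -6.214] shift after turn [ 1.501  0.422 -0.12 ]
```

>>> apply_moves(
  steps=[
    [0.43,-0.88,-0.1,0,0,0,-1],
    [0.43,-0.88,-0.1,0,0,0,-1],
    [0.43,-0.88,-0.1,0,0,0,-1],
    [0.43,-0.88,-0.1,0,0,0,-1],
    [0.43,-0.88,0,0,0,0,-1],
    [0.43,-0.88,0,0,0,0,-1],
    [0.43,-0.88,0,0,0,0,-1],
    [0.43,-0.88,0,0,0,0,-1],
  ],
)

```text
time: 2.15
tcp_pos: [0.5083, 0.1431, 0.2746]
tcp_rot: [0.986, 0.167, -0.001, -0.004]
ft_force: [1.2, -0.1, -0.2]
grip_width: 1.0
```

>>> apply_moves(
  steps=[
    [0.3,-0.6,0,0,0,0,-1],
    [0,0,0,0,0,0,-1],
    [0,0,0,0,0,0,-1],
  ],
)

```text
time: 2.52
tcp_pos: [0.5116, 0.1796, 0.2737]
tcp_rot: [0.985, 0.17, -0.002, -0.004]
ft_force: [-0.5, -0.2, 0.8]
grip_width: 1.002
```

```bash
python3 -c "
from h import *
f=grab('wrist','w1')
goal([.516,-.203,.26],-28)
cv2.imwrite('pics/w1b.png',cv2.resize(f['pixels'][:,:,::-1],None,fx=1.4,fy=1.4))"
```

```text
tcp [0.5116 0.1795 0.2736] jaw -70.46 t 2.575 F [-0.04  0.    0.12] w 1.0018787389544286
shift now [-2.474  7.241  0.219] turn [-7.300e-02 -6.000e-03 -6.176e+00] shift after turn [-6.713  3.669  0.273]
```

View pics/w1b.png

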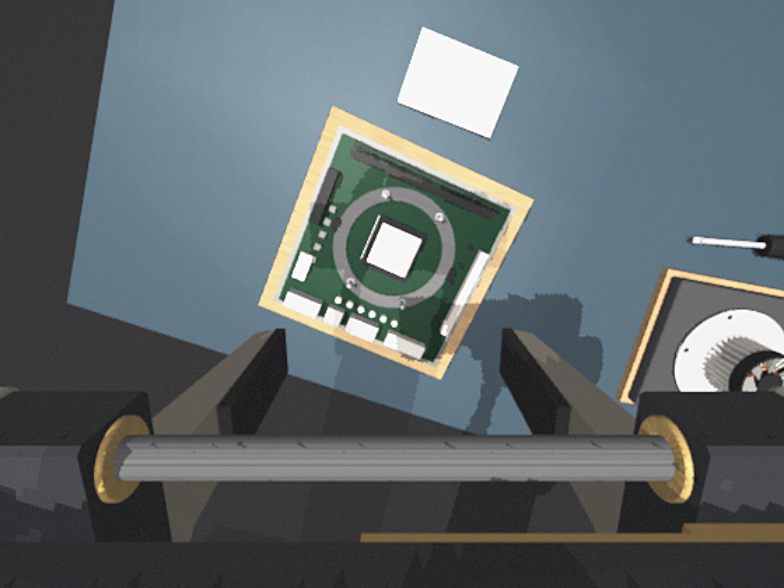

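The wrist view shows the CPU at (394,249) and stud tips near (386,194), (440,217), (351,284) and (402,302), at 1.4x scale. I'll refine these.

```bash
python3 - <<'E'
from h import *
f=load('w1'); im=f['pixels'].astype(int)
m=((im.min(2)>190)).astype(np.uint8); m[:155]=0;m[202:]=0;m[:,:260]=0;m[:,305:]=0
n,l,st,ce=cv2.connectedComponentsWithStats(m)
for i in range(1,n):
    if st[i][4]>100:
        c=ce[i];P=onz(f,*c,.0655);print('cpu',st[i],c,P)
        cn=cv2.findContours((l==i).astype(np.uint8),cv2.RETR_EXTERNAL,cv2.CHAIN_APPROX_NONE)[0][0]
        W=np.array([onz(f,*q[0],.0655)[:2]*1000 for q in cn],np.float32);print(cv2.minAreaRect(W))
S=[]
for u,v in [(386,194),(440,217),(351,284),(402,302)]: S.append(onz(f,u/1.4,v/1.4,.0785)[:2])
S=np.array(S);print(S.round(4),S.mean(0)); print([np.linalg.norm(S[i]-S[j]).round(4) for i,j in [(0,2),(1,3),(0,1),(2,3)]])
d=(S[0]-S[2])+(S[1]-S[3]);print('long angle',np.degrees(np.arctan2(d[1],d[0])))
a=f['pixels'][125:230,230:335];cv2.imwrite('pics/w1c.png',cv2.resize(a[:,:,::-1],None,fx=5.5,fy=5.5,interpolation=cv2.INTER_CUBIC))
E
```

```text
cpu [262 159  39  39 921] [280.90553746 178.28990228] [0.51413983 0.18224225 0.0655    ]
((513.84130859375, 182.14476013183594), (40.08943557739258, 40.50813293457031), 85.95258331298828)
[[0.561  0.2056]
 [0.5582 0.1535]
 [0.4724 0.2092]
 [0.472  0.1584]] [0.515908   0.18166092]
[np.float64(0.0886), np.float64(0.0864), np.float64(0.0522), np.float64(0.0508)]
long angle -2.764348273357007
```

View pics/w1c.png

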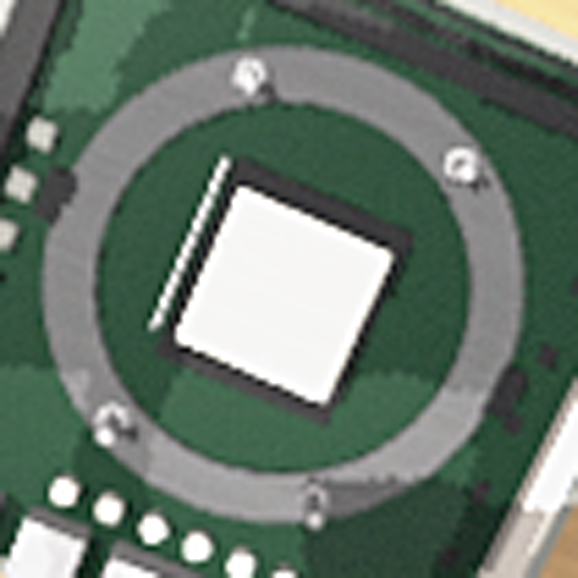

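```bash
python3 - <<'E'
from h import *
f=load('w1')
S=np.array([onz(f,(u+.5)/5.5-.5+230,(v+.5)/5.5-.5+125,.0785)[:2] for u,v in [(249,75),(463,166),(110,419),(315,500)]])
print(S.round(4),S.mean(0)); print([np.linalg.norm(S[i]-S[j]).round(4) for i,j in [(0,2),(1,3),(0,1),(2,3)]])
for i,j in [(0,2),(1,3),(1,0),(3,2)]:
  d=S[i]-S[j];print(np.degrees(np.arctan2(d[1],d[0])).round(2))
ideal=np.array([[45,27],[45,-27],[-45,27],[-45,-27]])/1000
A=ideal;B=S-S.mean(0);U=np.arctan2((A[:,0]*B[:,1]-A[:,1]*B[:,0]).sum(),(A*B).sum());print('yaw',np.degrees(U))
E
```

```text
[[0.561  0.2068]
 [0.5583 0.1542]
 [0.4746 0.2114]
 [0.4722 0.1588]] [0.51651272 0.18279597]
[np.float64(0.0865), np.float64(0.0863), np.float64(0.0527), np.float64(0.0527)]
-3.1
-3.08
-92.97
-92.67
yaw -3.0167190198554557
```

>>> apply_moves(
  steps=[
    [-0.31,0.9,0,0,0,-0.3,-1],
    [-0.29,0.92,0,0,0,0,-1],
    [-0.29,0.92,0,0,0,0,-1],
    [-0.29,0.92,0,0,0,0,-1],
    [-0.29,0.92,0,0,0,0,-1],
    [-0.29,0.92,0,0,0,0,-1],
    [-0.29,0.92,0,0,0,0,-1],
    [-0.29,0.9,0,0,0,0,-1],
  ],
)

```text
time: 3.58
tcp_pos: [0.5313, -0.2231, 0.2719]
tcp_rot: [0.983, 0.183, -0.001, -0.003]
ft_force: [0.6, -0.1, 0.4]
grip_width: 1.0
```

>>> apply_moves(
  steps=[
    [0,0,0,0,0,-1,-1],
    [0,0,0,0,0,-1,-1],
    [0,0,0,0,0,-1,-1],
    [0,0,0,0,0,-1,-1],
    [0,0,0,0,0,-1,-1],
    [0,0,0,0,0,-0.8,-1],
    [0,0,0,0,0,0,-1],
  ],
)

```text
time: 4.45
tcp_pos: [0.5238, -0.2364, 0.2712]
tcp_rot: [0.861, 0.508, -0.001, -0.003]
ft_force: [-0.3, 1.2, 0.4]
grip_width: 1.0
```

```bash
python3 -c "
from h import *
goal([.516,-.203,.26],-28)
f=grab('wrist','w2')
cv2.imwrite('pics/w2b.png',cv2.resize(f['pixels'][:,:,::-1],None,fx=1.4,fy=1.4,interpolation=cv2.INTER_CUBIC))"
```

```text
tcp [ 0.5238 -0.2364  0.2712] jaw -28.94 t 4.45 F [-0.29  1.2   0.43] w 0.999966106317501
shift now [ 0.508 -0.459  0.228] turn [-0.057 -0.005 -0.137] shift after turn [ 0.516 -0.452  0.224]
```

View pics/w2b.png

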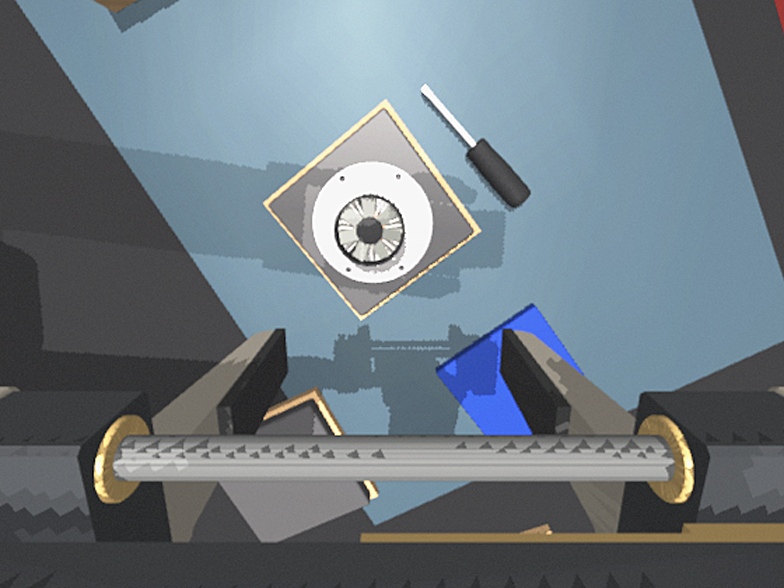

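The wrist view shows the cooler upright on its foam. The plate is centred near (372,222), with holes at (342,179), (398,177), (348,270) and (402,267).

```bash
python3 - <<'E'
from h import *
f=load('w2'); im=f['pixels']
roi=np.zeros(im.shape[:2],np.uint8);roi[110:206,218:315]=1
m=((im.min(2)>165)&(roi>0)).astype(np.uint8)
c=max(cv2.findContours(m,cv2.RETR_EXTERNAL,cv2.CHAIN_APPROX_NONE)[0],key=cv2.contourArea)
e=cv2.fitEllipse(cv2.convexHull(c));print(e,onz(f,*e[0],.037))
W=np.array([onz(f,*q[0],.037)[:2] for q in cv2.convexHull(c)],np.float32);print('circ',cv2.minEnclosingCircle(W))
g=255-im.min(2).astype(float)
H=[]
for u,v in [(342,179),(398,177),(348,270),(402,267)]:
    u0,v0=round(u/1.4),round(v/1.4);p=g[v0-4:v0+5,u0-4:u0+5];p=np.clip(p-np.median(p)-15,0,None)
    yy,xx=np.mgrid[v0-4:v0+5,u0-4:u0+5];q=((p*xx).sum()/p.sum(),(p*yy).sum()/p.sum());P=onz(f,*q,.037);H.append(P[:2]);print(np.round(q,2),P.round(4))
H=np.array(H);print(H.mean(0),[np.linalg.norm(H[i]-H[j]).round(4) for i,j in [(0,2),(1,3),(0,1),(2,3)]])
d=H[0]-H[2]+H[1]-H[3];print(np.degrees(np.arctan2(d[1],d[0])))
c=H.mean(0);goal([*c,.26],-28);goal([*c,.076],-28)
print('fan top',onz(f,370/1.4,229/1.4,.09))
E
```

```text
((264.8487854003906, 148.85784912109375), (92.73567962646484, 105.67584228515625), 175.83799743652344) [ 0.52281632 -0.18988059  0.037     ]
circ ((0.5211097598075867, -0.19472149014472961), 0.06968875229358673)
[243.95 126.98] [ 0.5125 -0.151   0.037 ]
[284.03 125.64] [ 0.5607 -0.1756  0.037 ]
[247.67 193.37] [ 0.4703 -0.2325  0.037 ]
[286.97 191.34] [ 0.5209 -0.2569  0.037 ]
[ 0.51610229 -0.20398171] [np.float64(0.0918), np.float64(0.0906), np.float64(0.0541), np.float64(0.0562)]
63.26418711338273
tcp [ 0.5239 -0.2364  0.2712] jaw -28.98 t 4.5 F [ 0.04 -0.05 -0.21] w 0.9982316137473584
shift now [ 0.491 -0.448  0.227] turn [-0.057 -0.005 -0.142] shift after turn [ 0.499 -0.441  0.224]
tcp [ 0.5239 -0.2364  0.2712] jaw -28.98 t 4.5 F [ 0.04 -0.05 -0.21] w 0.9982316137473584
shift now [ 0.489 -0.423  3.907] turn [-0.057 -0.005 -0.142] shift after turn [ 0.499 -0.441  3.904]
fan top [ 0.51821422 -0.20277167  0.09      ]
```

>>> apply_moves(
  steps=[
    [0.5,-0.42,0.2,-0.06,0,-0.33,-1],
    [0,0,0.6,0,0,0,-1],
    [0,0,0.8,0,0,0,-1],
    [0,0,0.5,0,0,0,-1],
    [0,0,0,0,0,0,-1],
  ],
)

```text
time: 5.12
tcp_pos: [0.5165, -0.2061, 0.1649]
tcp_rot: [0.854, 0.52, 0.001, 0.001]
ft_force: [0.4, -0.4, 0.4]
grip_width: 0.998
```

```bash
python3 -c "
from h import *
goal([.516,-.2035,.070],-26.7)"
```

```text
tcp [ 0.5165 -0.2061  0.1649] jaw -27.38 t 5.125 F [ 0.37 -0.35  0.42] w 0.9980739920165362
shift now [ 0.042 -0.04   1.898] turn [ 0.029  0.    -0.099] shift after turn [ 0.042 -0.033  1.898]
```

>>> apply_moves(
  steps=[
    [0.04,-0.04,0.5,0.03,0,-0.1,-1],
    [0,0,0.5,0,0,0,-1],
    [0,0,0.5,0,0,0,-1],
    [0,0,0.35,0,0,0,-1],
    [0,0,0,0,0,0,-1],
  ],
)

```text
time: 5.75
tcp_pos: [0.5199, -0.2079, 0.0777]
tcp_rot: [0.853, 0.522, 0.002, 0.005]
ft_force: [-0.5, -0.6, -1.2]
grip_width: 1.0
```

```bash
python3 -c "
from h import *
goal([.516,-.2035,.070],-26.7)"
```

```text
tcp [ 0.5199 -0.2079  0.0777] jaw -27.04 t 5.75 F [-0.55 -0.56 -1.23] w 0.9997708144436467
shift now [ 0.044 -0.112  0.153] turn [ 0.097  0.014 -0.05 ] shift after turn [ 0.044 -0.11   0.155]
```

>>> apply_moves(
  steps=[
    [0.05,-0.1,0.15,0.1,0.01,-0.05,-1],
    [0,0,0,0,0,0,-1],
  ],
)

```text
time: 6.0
tcp_pos: [0.5178, -0.2042, 0.0719]
tcp_rot: [0.851, 0.525, 0.0, 0.001]
ft_force: [0.3, -0.2, -0.2]
grip_width: 1.0
```

>>> apply_moves(
  steps=[
    [0,0,0,0,0,0,0],
    [0,0,0,0,0,0,1],
    [0,0,0,0,0,0,1],
    [0,0,0,0,0,0,1],
    [0,0,0,0,0,0,1],
    [0,0,0,0,0,0,1],
  ],
  grip_force=25,
)

```text
time: 6.75
tcp_pos: [0.5188, -0.2048, 0.0735]
tcp_rot: [0.851, 0.525, 0.001, 0.002]
ft_force: [0.4, 0.4, -0.6]
grip_width: 0.371
```

```bash
python3 -c "
from h import *
goal([.516,-.2035,.17],-26.7);print(robot.get_state()['wrist_torque'])"
```

```text
tcp [ 0.5188 -0.2048  0.0735] jaw -26.69 t 6.75 F [ 0.36  0.39 -0.59] w 0.3705348024320979
shift now [-0.005 -0.052 -1.929] turn [0.042 0.01  0.001] shift after turn [-0.003 -0.062 -1.929]
[-0.0434042   0.00119214  0.01466311]
```

```bash
python3 -c "
from h import *
f=grab('wrist','w3');goal([.516,-.2035,.17],-26.7)
g=grab('scene','s3')
a=f['pixels'];b=cv2.resize(g['pixels'][160:265,220:360],(560,420),interpolation=cv2.INTER_CUBIC)
cv2.imwrite('pics/w3b.png',cv2.resize(np.hstack([a,b])[:,:,::-1],(800,300)))"
```

```text
tcp [ 0.5188 -0.2048  0.0735] jaw -26.69 t 6.8 F [-0.4   0.17  0.31] w 0.32714982822109595
shift now [-0.005 -0.052 -1.93 ] turn [0.042 0.01  0.001] shift after turn [-0.003 -0.061 -1.929]
```

View pics/w3b.png

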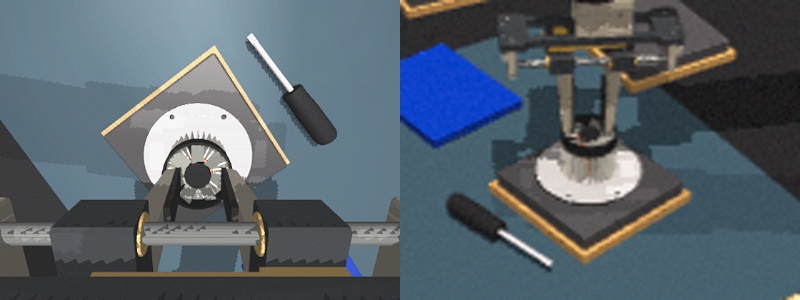

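>>> apply_moves(
  steps=[
    [0,0,0,0,0,0,1],
  ],
)

```text
time: 6.98
tcp_pos: [0.5188, -0.2047, 0.0735]
tcp_rot: [0.851, 0.525, 0.001, 0.002]
ft_force: [0.3, -0.1, -0.3]
grip_width: 0.169
```

```bash
python3 -c "
from h import *
goal([.516,-.2035,.07],-26.7)
f=load('w3')
for p in [.09,.084]: print(p, proj(f,[.5155,-.2035,p]))
print(onz(f,195/400*560,175/300*420,.09))
a=f['pixels'][190:340,180:380];cv2.imwrite('pics/w3c.png',cv2.resize(a[:,:,::-1],None,fx=4,fy=4,interpolation=cv2.INTER_CUBIC))"
```

```text
tcp [ 0.5188 -0.2047  0.0735] jaw -26.69 t 6.975 F [ 0.31 -0.08 -0.27] w 0.1685914178002637
shift now [-0.003 -0.062  0.07 ] turn [0.042 0.01  0.001] shift after turn [-0.003 -0.061  0.07 ]
0.09 (np.float64(274.67727640384123), np.float64(248.3297571586498))
0.084 (np.float64(274.8189496817357), np.float64(244.57898951738673))
[ 0.51557802 -0.20107972  0.09      ]
```

View pics/w3c.png

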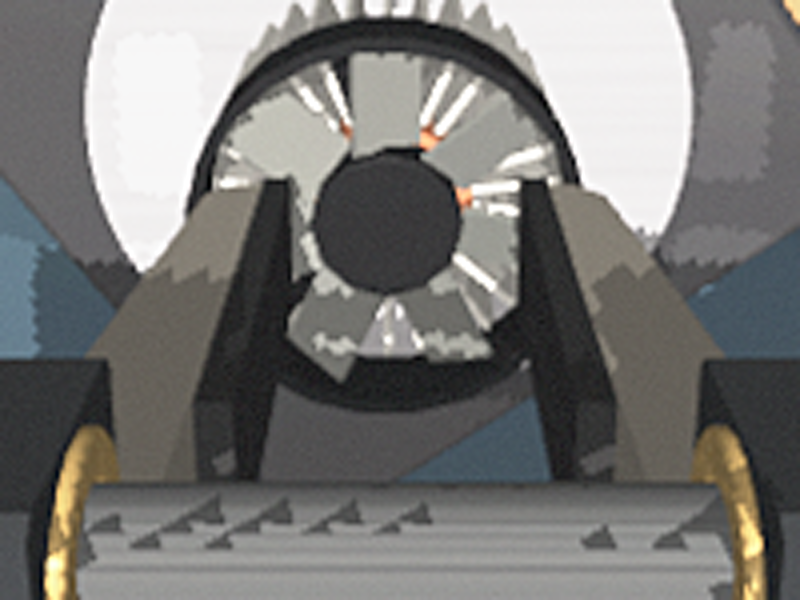

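```bash
python3 -c "
from h import *
f=load('w3');s=robot.get_state();T=R.from_quat(s['tcp_rot'])
for z in [.019,0,-.03]:
  for y in (-.015,.015,.031,-.031): 
    u,v=proj(f,s['tcp_pos']+T.apply([0,y,z]));print(z,y,round((u-180)*4),round((v-190)*4))
print(f['mount'])
f=grab('wrist');cv2.imwrite('pics/w4.png',f['pixels'][150:,100:460,::-1])
g=grab('scene','s4');cv2.imwrite('pics/s4b.png',cv2.resize(g['pixels'][150:265,220:370,::-1],None,fx=5,fy=5,interpolation=cv2.INTER_CUBIC))
"
```

```text
0.019 -0.015 319 154
0.019 0.015 484 154
0.019 0.031 572 154
0.019 -0.031 231 154
0 -0.015 311 192
0 0.015 491 192
0 0.031 587 192
0 -0.031 215 192
-0.03 -0.015 296 268
-0.03 0.015 506 268
-0.03 0.031 618 268
-0.03 -0.031 184 268
[[ 8.15648246e-04  9.65397755e-01  2.60780578e-01  7.36211042e-02]
 [ 9.99999553e-01 -9.12273463e-04  2.49477444e-04  3.65040469e-04]
 [ 4.78748165e-04  2.60780258e-01 -9.65398067e-01 -1.90608901e-01]
 [ 0.00000000e+00  0.00000000e+00  0.00000000e+00  1.00000000e+00]]
```

View pics/s4b.png

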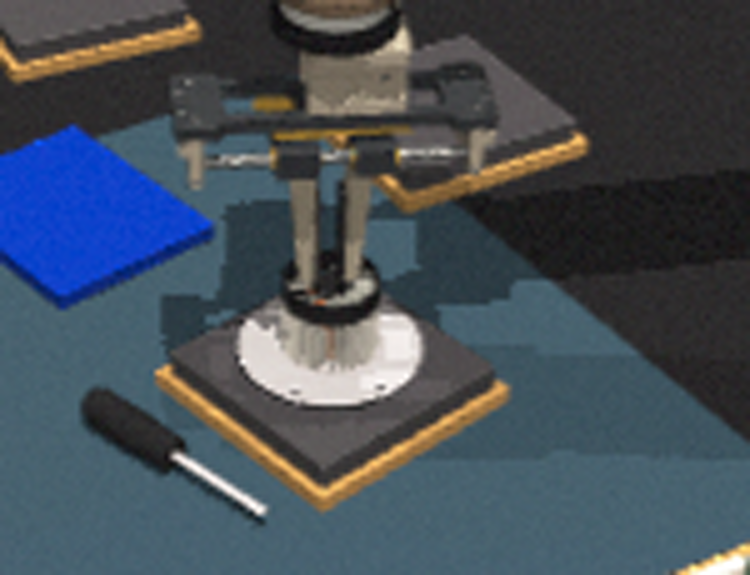

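```bash
python3 -c "
from h import *
g=load('s4');s=robot.get_state();T=R.from_quat(s['tcp_rot']);print(s['grip_width'],s['time'])
for z in [.019,0,-.02,-.04,-.069]:
  for y in (-.0075,.0075): 
    u,v=proj(g,s['tcp_pos']+T.apply([0,y,z]));print(z,y,round((u-220)*5),round((v-150)*5))
for z in (.03,.037,.09): u,v=proj(g,[.516,-.2035,z]);print('cooler',z,round((u-220)*5),round((v-150)*5))
"
```

```text
0.09041595572842907 7.075
0.019 -0.0075 336 320
0.019 0.0075 312 321
0 -0.0075 336 296
0 0.0075 313 297
-0.02 -0.0075 337 271
-0.02 0.0075 314 272
-0.04 -0.0075 338 245
-0.04 0.0075 314 246
-0.069 -0.0075 340 206
-0.069 0.0075 315 207
cooler 0.03 328 350
cooler 0.037 328 342
cooler 0.09 330 275
```

View pics/w4.png

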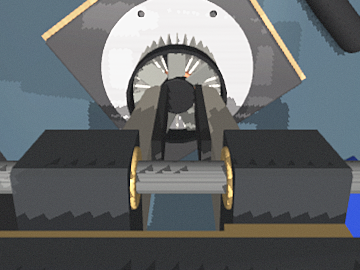

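```bash
python3 -c "
from h import *
f=load('w2');M=np.array(f['mount']);print(robot.tip_extent,[a for a in dir(robot) if a[0]!='_'])
f['origin']=M[:3,3];f['rotation']=M[:3,:3]
for x in (0,.01):
  for z in (.019,0,-.02,-.04): print(x,z,np.round(np.array(proj(f,[x,-.046,z]))*1.4),np.round(np.array(proj(f,[x,.046,z]))*1.4))
"
```

```text
0.019 ['Unreachable', 'finish_job', 'get_state', 'grab_frame', 'tip_extent']
0 0.019 [304. 320.] [481. 320.]
0 0 [296. 333.] [489. 333.]
0 -0.02 [286. 350.] [499. 350.]
0 -0.04 [273. 371.] [512. 371.]
0.01 0.019 [303. 301.] [482. 302.]
0.01 0 [295. 313.] [490. 313.]
0.01 -0.02 [284. 328.] [501. 328.]
0.01 -0.04 [271. 347.] [514. 347.]
```

The fingers shut over the fan without touching it. In both the wrist view and the scene view, the fingertips sit about 20 mm behind the reported TCP, so about 39 mm shorter than stated. I'll reopen, descend about 40 mm further and feel for contact.

>>> apply_moves(
  steps=[
    [0,0,0,0,0,0,-1],
    [0,0,0,0,0,0,-1],
    [0,0,0,0,0,0,-1],
    [0,0,0,0,0,0,-1],
    [0,0,0,0,0,0,-1],
    [0,0,0,0,0,0,-1],
    [0,0,0,0,0,0,-1],
    [0,0,0,0,0,0,-1],
  ],
)

```text
time: 8.07
tcp_pos: [0.5188, -0.2048, 0.0735]
tcp_rot: [0.851, 0.525, 0.001, 0.002]
ft_force: [-0.1, -0.1, -0.3]
grip_width: 0.935
```

>>> apply_moves(
  steps=[
    [0,-0.06,0,0.04,0.01,0,-1],
    [0,0,0,0,0,0,-1],
  ],
)

```text
time: 8.32
tcp_pos: [0.5159, -0.2033, 0.0735]
tcp_rot: [0.851, 0.525, -0.0, -0.0]
ft_force: [-0.7, -0.4, 0.5]
grip_width: 1.0
```

```bash
python3 -c "
from h import *
goal([.516,-.2035,.032],-26.7)"
```

```text
tcp [ 0.5159 -0.2033  0.0735] jaw -26.69 t 8.325 F [-0.65 -0.38  0.46] w 0.9996415128726039
shift now [-0.003  0.005  0.829] turn [-0.003 -0.001  0.001] shift after turn [-0.003  0.004  0.829]
```

>>> apply_moves(
  steps=[
    [0,0,0.2,0,0,0,-1],
    [0,0,0.2,0,0,0,-1],
    [0,0,0.2,0,0,0,-1],
    [0,0,0,0,0,0,-1],
  ],
)

```text
time: 8.82
tcp_pos: [0.5152, -0.2028, 0.0404]
tcp_rot: [0.851, 0.525, -0.0, -0.001]
ft_force: [-0.5, -0.0, 0.4]
grip_width: 1.002
```

```bash
python3 -c "
from h import *
goal([.516,-.2035,.032],-26.7)"
```

```text
tcp [ 0.5152 -0.2028  0.0404] jaw -26.7 t 8.825 F [-0.49 -0.    0.4 ] w 1.0019946764388852
shift now [-0.005  0.021  0.168] turn [-0.017 -0.003  0.001] shift after turn [-0.005  0.021  0.168]
```

>>> apply_moves(
  steps=[
    [0,0.02,0.08,-0.02,0,0,-1],
    [0,0,0.08,0,0,0,-1],
  ],
)

```text
time: 9.07
tcp_pos: [0.5165, -0.2036, 0.0323]
tcp_rot: [0.851, 0.525, 0.0, 0.001]
ft_force: [-0.4, -0.5, 0.4]
grip_width: 1.001
```

>>> apply_moves(
  steps=[
    [0,0,0,0,0,0,1],
    [0,0,0,0,0,0,1],
    [0,0,0,0,0,0,1],
    [0,0,0,0,0,0,1],
    [0,0,0,0,0,0,1],
  ],
  grip_force=25,
)

```text
time: 9.7
tcp_pos: [0.5166, -0.2037, 0.0325]
tcp_rot: [0.851, 0.525, 0.001, 0.001]
ft_force: [-0.5, -0.4, -0.9]
grip_width: 0.671
```

```bash
python3 -c "
from h import *
goal([.516,-.2035,.032],-26.7)"
```

```text
tcp [ 0.5166 -0.2037  0.0325] jaw -26.69 t 9.7 F [-0.48 -0.36 -0.88] w 0.6708927557572395
shift now [-0.003 -0.012  0.011] turn [ 0.015 -0.001  0.001] shift after turn [-0.003 -0.012  0.011]
```

Opening is 61.7 mm, so the body is gripped. Next I lift.

>>> apply_moves(
  steps=[
    [0,0,-0.2,0,0,0,1],
    [0,0,-0.4,0,0,0,1],
    [0,0,-0.6,0,0,0,1],
    [0,0,-0.7,0,0,0,1],
    [0,0,-0.7,0,0,0,1],
    [0,0,-0.3,0,0,0,1],
    [0,0,0,0,0,0,1],
  ],
)

```text
time: 10.58
tcp_pos: [0.5133, -0.2014, 0.1793]
tcp_rot: [0.851, 0.525, -0.001, -0.003]
ft_force: [0.6, 0.5, -4.7]
grip_width: 0.672
```

```bash
python3 -c "
from h import *
goal([.405,.186,.185],-93)"
```

```text
tcp [ 0.5133 -0.2014  0.1793] jaw -26.7 t 10.575 F [ 0.63  0.46 -4.71] w 0.6721805048241962
shift now [ 5.949 -5.417 -0.067] turn [-0.058  0.023  9.643] shift after turn [-2.569 -7.624 -0.113]
```

>>> apply_moves(
  steps=[
    [0.4,-0.36,-0.05,-0.05,0,0,1],
    [0.75,-0.68,0,0,0,0,1],
    [0.75,-0.68,0,0,0,0,1],
    [0.75,-0.68,0,0,0,0,1],
    [0.75,-0.68,0,0,0,0,1],
    [0.75,-0.68,0,0,0,0,1],
    [0.75,-0.68,0,0,0,0,1],
    [0.75,-0.68,0,0,0,0,1],
  ],
)

```text
time: 11.58
tcp_pos: [0.4012, 0.1758, 0.1697]
tcp_rot: [0.853, 0.521, -0.007, -0.009]
ft_force: [0.3, -1.0, -3.9]
grip_width: 0.668
```

>>> apply_moves(
  steps=[
    [0.3,-0.3,0,0,0,0.6,1],
    [0,0,0,0,0,1,1],
    [0,0,0,0,0,1,1],
    [0,0,0,0,0,1,1],
    [0,0,0,0,0,1,1],
    [0,0,0,0,0,1,1],
    [0,0,0,0,0,1,1],
    [0,0,0,0,0,1,1],
  ],
)

```text
time: 12.58
tcp_pos: [0.3818, 0.1983, 0.1539]
tcp_rot: [0.996, 0.081, -0.025, -0.003]
ft_force: [0.2, 0.4, -3.8]
grip_width: 0.673
```

```bash
python3 -c "
from h import *
goal([.405,.186,.185],-93)"
```

```text
tcp [0.3818 0.1983 0.1539] jaw -80.73 t 12.575 F [ 0.2   0.45 -3.83] w 0.6727211434196959
shift now [ 0.388  0.31  -0.644] turn [-0.046  0.412  1.787] shift after turn [ 0.476  0.221 -0.621]
```

>>> apply_moves(
  steps=[
    [0,0,-0.65,-0.04,0.4,0.9,1],
    [0.4,0.2,0,0,0,0.9,1],
    [0,0,0,0,0,0,1],
  ],
)

```text
time: 12.95
tcp_pos: [0.4004, 0.1884, 0.1812]
tcp_rot: [1.0, -0.03, -0.005, -0.001]
ft_force: [-0.6, 0.5, -3.6]
grip_width: 0.669
```

```bash
python3 -c "
from h import *
goal([.405,.186,.185],-93)"
```

```text
tcp [0.4004 0.1884 0.1812] jaw -93.49 t 12.95 F [-0.56  0.51 -3.55] w 0.669278254086139
shift now [ 0.093  0.043 -0.077] turn [-0.006  0.088 -0.072] shift after turn [ 0.094  0.044 -0.076]
```

>>> apply_moves(
  steps=[
    [0.0,0.03,0,0,0.09,-0.06,1],
    [0,0,0,0,0,0,1],
  ],
)

```text
time: 13.2
tcp_pos: [0.3981, 0.1869, 0.1789]
tcp_rot: [1.0, -0.025, -0.002, -0.0]
ft_force: [0.4, 0.3, -3.8]
grip_width: 0.673
```

```bash
python3 -c "
from h import *
goal([.405,.186,.185],-93)
f=grab('wrist','w5')
cv2.imwrite('pics/w5b.png',cv2.resize(f['pixels'][:330,80:480,::-1],None,fx=1.8,fy=1.8,interpolation=cv2.INTER_CUBIC))
"
```

```text
tcp [0.3981 0.1869 0.1789] jaw -92.91 t 13.2 F [ 0.4   0.28 -3.85] w 0.6732215514044969
shift now [ 0.138  0.012 -0.122] turn [-0.001  0.032  0.013] shift after turn [ 0.138  0.012 -0.121]
```

View pics/w5b.png

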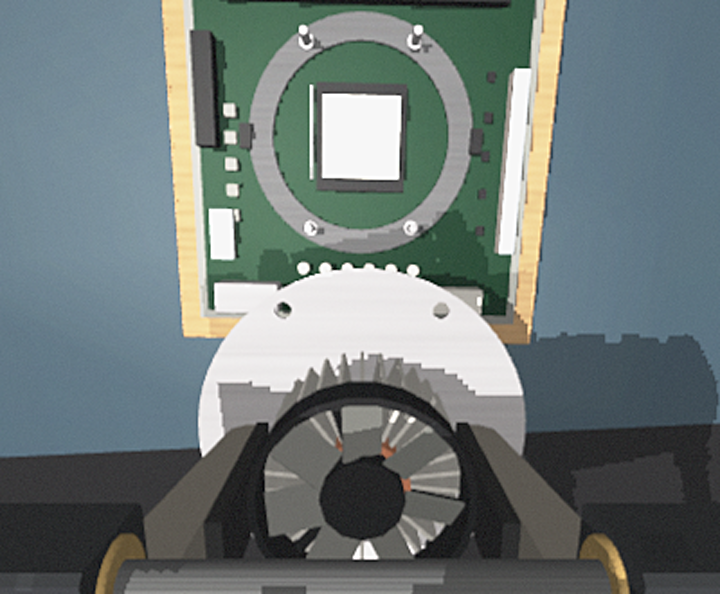

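The stud tips are at (303,31), (417,31), (311,228) and (411,228), and the plate's front holes at (283,309) and (441,310), all at crop scale 1.8. Both sets come from the same camera, so I'll use their relative position.

```bash
cat > rel.py <<'E'
from h import *
f=load('w5');im=f['pixels'].astype(float).min(2);s=robot.get_state();T=R.from_quat(s['tcp_rot']);p=np.array(s['tcp_pos'])
def blob(u,v,sgn,r=5):
    u0,v0=round((u+.5)/1.8-.5+80),round((v+.5)/1.8-.5)
    a=im[v0-r:v0+r+1,u0-r:u0+r+1]*sgn; a=np.clip(a-np.percentile(a,75 if sgn<0 else 80)-15,0,None)
    yy,xx=np.mgrid[v0-r:v0+r+1,u0-r:u0+r+1];return (a*xx).sum()/a.sum(),(a*yy).sum()/a.sum()
man=lambda u,v:((u+.5)/1.8-.5+80,(v+.5)/1.8-.5)
tool=lambda W:T.inv().apply(W-p)
def ont(q,z): # onto tool plane z
    d=T.inv().apply(ray(f,*q));o=tool(f['origin']);return o+d*(z-o[2])/d[2]
S=[]
for c in [(303,30),(417,30),(311,228),(411,228)]:
    b=blob(*c,1) ;m=man(*c);P=onz(f,*b,.0785);S.append(P[:2]);print('stud',np.round(b,1),np.round(m,1),P.round(4),'man',onz(f,*m,.0785).round(4)[:2],'tool',tool(P).round(4))
S=np.array(S)
Sm=np.array([onz(f,*man(*c),.0785)[:2] for c in [(303,30),(417,30),(311,228),(411,228)]])
A=np.array([[45,27],[45,-27],[-45,27],[-45,-27]])/1000
for Q in (S,Sm):
    B=Q-Q.mean(0);U=np.degrees(np.arctan2((A[:,0]*B[:,1]-A[:,1]*B[:,0]).sum(),(A*B).sum()))
    print('centre',Q.mean(0),'yaw',U,[np.linalg.norm(Q[i]-Q[j]).round(4) for i,j in [(0,2),(1,3),(0,1),(2,3)]])
H=[]
for c in [(283,309),(441,310)]:
    b=man(*c);P=ont(b,-.0045);H.append(P);print('hole tool',P.round(4),np.round(b,1))
H=np.array(H);d=H[1]-H[0];print('hole dist',np.linalg.norm(d),'yaw err in tool deg',np.degrees(np.arctan2(-d[0],d[1])),'centre x if 45:',H[:,0].mean()-.045,'y',H[:,1].mean())
m=im>200;l=cv2.connectedComponentsWithStats(m.astype(np.uint8))
for i in range(1,l[0]):
    if 800<l[2][i][4]<6000 and l[2][i][1]<100: print('cpu?',l[2][i],l[3][i],onz(f,*l[3][i],.0655))
goal([.515,.182,.12],-93)
E
python3 rel.py
```

```text
stud [248.1  16.8] [248.1  16.4] [0.5597 0.2067 0.0785] man [0.5599 0.2067] tool [ 0.1607 -0.0279  0.0999]
stud [311.2  16.7] [311.4  16.4] [0.5571 0.1535 0.0785] man [0.5572 0.1533] tool [0.1608 0.0254 0.0999]
stud [nan nan] [252.6 126.4] [nan nan nan] man [0.47   0.2096] tool [nan nan nan]
stud [307.3 124.4] [308.1 126.4] [0.4693 0.1591 0.0785] man [0.4675 0.1584] tool [0.0729 0.0242 0.1002]
centre [nan nan] yaw nan [np.float64(nan), np.float64(0.0879), np.float64(0.0533), np.float64(nan)]
centre [0.51366802 0.18199068] yaw -2.6626489386403045 [np.float64(0.0899), np.float64(0.0899), np.float64(0.0535), np.float64(0.0513)]
hole tool [ 0.0453 -0.027  -0.0045] [237.  171.4]
hole tool [ 0.045   0.0269 -0.0045] [324.8 172. ]
hole dist 0.053844690804072226 yaw err in tool deg 0.3074086984982971 centre x if 45: 0.00014534718349241277 y -3.4999536427616704e-05
cpu? [ 357    0   25  151 1241] [367.41337631  83.58340048] [0.50308062 0.1012143  0.0655    ]
cpu? [ 259   52   44   48 2035] [280.21425061  75.40687961] [0.51418864 0.18186622 0.0655    ]
tcp [0.3982 0.187  0.179 ] jaw -92.92 t 13.25 F [-0.47 -0.03 -3.81] w 0.6701598995556997
shift now [ 2.343 -0.019  1.171] turn [-0.001  0.033  0.012] shift after turn [ 2.339 -0.022  1.18 ]rel.py:6: RuntimeWarning: invalid value encountered in scalar divide
  yy,xx=np.mgrid[v0-r:v0+r+1,u0-r:u0+r+1];return (a*xx).sum()/a.sum(),(a*yy).sum()/a.sum()
```

>>> apply_moves(
  steps=[
    [0.5,0,0,0,0.03,0.01,1],
    [0.8,0,0,0,0,0,1],
    [0.7,0,0.2,0,0,0,1],
    [0.3,0,0.4,0,0,0,1],
    [0,0,0.3,0,0,0,1],
    [0,0,0,0,0,0,1],
  ],
)

```text
time: 14.0
tcp_pos: [0.5137, 0.1825, 0.1311]
tcp_rot: [1.0, -0.024, -0.001, -0.0]
ft_force: [-0.2, 0.5, -3.7]
grip_width: 0.669
```

```bash
python3 -c "
from h import *
goal([.514,.182,.090],-92.9)"
```

```text
tcp [0.5137 0.1825 0.1311] jaw -92.71 t 14.0 F [-0.21  0.52 -3.68] w 0.66890810717862
shift now [0.009 0.01  0.822] turn [-0.005  0.023  0.028] shift after turn [0.007 0.009 0.822]
```

>>> apply_moves(
  steps=[
    [0,0,0.2,0,0.02,0.03,1],
    [0,0,0.2,0,0,0,1],
    [0,0,0.2,0,0,0,1],
    [0,0,0.1,0,0,0,1],
    [0,0,0,0,0,0,1],
  ],
)

```text
time: 14.62
tcp_pos: [0.5128, 0.1831, 0.0952]
tcp_rot: [1.0, -0.025, 0.001, -0.0]
ft_force: [-0.1, -0.2, -4.5]
grip_width: 0.674
```

```bash
python3 -c "
from h import *
goal([.514,.182,.079],-92.9)"
```

```text
tcp [0.5128 0.1831 0.0952] jaw -92.85 t 14.625 F [-0.06 -0.22 -4.5 ] w 0.6741617554222249
shift now [0.024 0.021 0.324] turn [-0.008 -0.011  0.007] shift after turn [0.025 0.021 0.324]
```

>>> apply_moves(
  steps=[
    [0.025,0.02,0.12,-0.01,-0.01,0.01,1],
    [0,0,0.12,0,0,0,1],
    [0,0,0,0,0,0,1],
  ],
)

```text
time: 15.0
tcp_pos: [0.5147, 0.182, 0.0829]
tcp_rot: [1.0, -0.026, 0.001, 0.0]
ft_force: [-0.4, 0.0, -3.9]
grip_width: 0.673
```

```bash
python3 -c "
from h import *
goal([.514,.182,.079],-92.9)
f=grab('wrist','w6')"
```

```text
tcp [0.5147 0.182  0.0829] jaw -92.93 t 15.0 F [-0.37  0.03 -3.94] w 0.6729871640181673
shift now [-0.014  0.     0.078] turn [ 0.002 -0.01  -0.005] shift after turn [-0.014  0.     0.078]
```

>>> apply_moves(
  steps=[
    [-0.012,0,0.03,0,-0.01,0,1],
    [0,0,0.03,0,0,0,1],
    [0,0,0.03,0,0,0,1],
    [0,0,0,0,0,0,1],
  ],
)

```text
time: 15.55
tcp_pos: [0.5148, 0.1821, 0.079]
tcp_rot: [1.0, -0.026, 0.001, -0.0]
ft_force: [1.0, -0.6, -4.0]
grip_width: 0.671
```

```bash
python3 -c "
from h import *
goal([.514,.182,.077],-92.9)"
```

```text
tcp [0.5148 0.1821 0.079 ] jaw -92.93 t 15.55 F [ 0.97 -0.55 -3.97] w 0.6706953412526387
shift now [-0.015  0.004  0.039] turn [-0.001 -0.013 -0.004] shift after turn [-0.015  0.004  0.039]
```

>>> apply_moves(
  steps=[
    [-0.02,0,0.0,0,-0.01,0,1],
    [0,0,0.025,0,0,0,1],
    [0,0,0.025,0,0,0,1],
  ],
)

```text
time: 15.92
tcp_pos: [0.5139, 0.1822, 0.0766]
tcp_rot: [1.0, -0.026, 0.0, -0.0]
ft_force: [-0.7, 0.3, -3.5]
grip_width: 0.671
```

```bash
python3 -c "
from h import *
goal([.514,.182,.075],-92.9)"
```

```text
tcp [0.5139 0.1822 0.0766] jaw -92.93 t 15.925 F [-0.69  0.31 -3.47] w 0.6712456447281306
shift now [0.003 0.005 0.031] turn [-0.002 -0.006 -0.004] shift after turn [0.003 0.005 0.031]
```

Now at about contact height (0.077). I'll go on in 1 mm feels.

>>> apply_moves(
  steps=[
    [0,0,0.025,0,0,0,1],
  ],
)

```text
time: 16.05
tcp_pos: [0.5138, 0.1822, 0.0752]
tcp_rot: [1.0, -0.026, 0.0, -0.0]
ft_force: [-0.5, -0.5, -4.4]
grip_width: 0.671
```

>>> apply_moves(
  steps=[
    [0,0,0.025,0,0,0,1],
  ],
)

```text
time: 16.18
tcp_pos: [0.5138, 0.1822, 0.0738]
tcp_rot: [1.0, -0.026, 0.0, -0.0]
ft_force: [-0.5, -0.6, -4.0]
grip_width: 0.673
```

```bash
python3 -c "
from h import *
goal([.514,.182,.075],-92.9);print(robot.get_state()['wrist_torque'])"
```

```text
tcp [0.5138 0.1822 0.0738] jaw -92.93 t 16.175 F [-0.51 -0.62 -4.03] w 0.6730745473029326
shift now [ 0.004  0.004 -0.023] turn [-0.001 -0.005 -0.004] shift after turn [ 0.004  0.004 -0.023]
[0.0041956  0.04248321 0.04535189]
```

>>> apply_moves(
  steps=[
    [0,0,0.025,0,0,0,1],
  ],
)

```text
time: 16.3
tcp_pos: [0.5138, 0.1822, 0.0724]
tcp_rot: [1.0, -0.026, 0.0, -0.0]
ft_force: [0.5, -0.6, -4.1]
grip_width: 0.667
```

>>> apply_moves(
  steps=[
    [0,0,0.025,0,0,0,1],
  ],
)

```text
time: 16.42
tcp_pos: [0.5138, 0.1822, 0.0711]
tcp_rot: [1.0, -0.026, 0.0, -0.0]
ft_force: [0.9, -0.4, -3.1]
grip_width: 0.669
```

```bash
python3 -c "
from h import *
goal([.514,.182,.068],-92.9);print(robot.get_state()['wrist_torque'])"
```

```text
tcp [0.5138 0.1822 0.0711] jaw -92.93 t 16.425 F [ 0.89 -0.45 -3.13] w 0.6689702215178385
shift now [0.003 0.004 0.062] turn [-0.001 -0.005 -0.005] shift after turn [0.003 0.004 0.062]
[ 0.0407905   0.03053837 -0.02008592]
```

>>> apply_moves(
  steps=[
    [0,0,0.025,0,0,0,1],
  ],
)

```text
time: 16.55
tcp_pos: [0.5138, 0.1822, 0.0698]
tcp_rot: [1.0, -0.026, 0.0, -0.0]
ft_force: [-0.6, -0.7, -4.7]
grip_width: 0.667
```

>>> apply_moves(
  steps=[
    [0,0,0.02,0,0,0,1],
  ],
)

```text
time: 16.68
tcp_pos: [0.5138, 0.1822, 0.0687]
tcp_rot: [1.0, -0.026, 0.0, -0.0]
ft_force: [-0.7, -0.5, -4.5]
grip_width: 0.673
```

>>> apply_moves(
  steps=[
    [0,0,0.015,0,0,0,1],
  ],
)

```text
time: 16.8
tcp_pos: [0.5139, 0.1822, 0.068]
tcp_rot: [1.0, -0.026, 0.0, -0.0]
ft_force: [-2.7, 0.1, 0.6]
grip_width: 0.67
```

Contact came at TCP z = 0.068, exactly the predicted home height. I'll press a hair more and hold.

>>> apply_moves(
  steps=[
    [0,0,0.008,0,0,0,1],
  ],
)

```text
time: 16.92
tcp_pos: [0.5138, 0.1822, 0.068]
tcp_rot: [1.0, -0.026, 0.0, 0.0]
ft_force: [-2.2, 0.1, 0.7]
grip_width: 0.671
```

>>> apply_moves(
  steps=[
    [0,0,0.0,0,0,0,1],
    [0,0,0,0,0,0,1],
    [0,0,0,0,0,0,1],
  ],
)

```text
time: 17.3
tcp_pos: [0.514, 0.1822, 0.0681]
tcp_rot: [1.0, -0.026, 0.0, -0.0]
ft_force: [-1.2, -0.1, -2.1]
grip_width: 0.673
```

```bash
python3 -c "
from h import *
goal([.514,.182,.068],-92.9);print(robot.get_state()['wrist_torque'])
f=grab('wrist','w7')
g=grab('scene','s7')
a=cv2.resize(f['pixels'][60:300,120:440],(800,600))
b=cv2.resize(g['pixels'][215:350,300:440],(400,386),interpolation=cv2.INTER_CUBIC)
c=np.zeros((386,800,3),np.uint8);c[:,:400]=b;c[:300,400:]=cv2.resize(a,(400,300))
cv2.imwrite('pics/w7b.png',c[:,:,::-1])"
```

```text
tcp [0.514  0.1822 0.0681] jaw -92.93 t 17.3 F [-1.22 -0.11 -2.15] w 0.6727325191792558
shift now [-0.     0.005  0.002] turn [-0.001 -0.008 -0.004] shift after turn [-0.     0.005  0.002]
[-0.06497404  0.1769176   0.02128185]
```

>>> apply_moves(
  steps=[
    [0,0,0.01,0,0,0,1],
    [0,0,0,0,0,0,-0.2],
    [0,0,0,0,0,0,-0.8],
    [0,0,0,0,0,0,-1],
    [0,0,0,0,0,0,-1],
    [0,0,0,0,0,0,-1],
  ],
)

```text
time: 18.15
tcp_pos: [0.5161, 0.1825, 0.0694]
tcp_rot: [1.0, -0.026, 0.003, -0.0]
ft_force: [0.6, 0.5, -0.2]
grip_width: 1.0
```

>>> apply_moves(
  steps=[
    [0,0,-0.2,0,0,0,-1],
    [0,0,-0.4,0,0,0,-1],
    [0,0,-0.6,0,0,0,-1],
    [0,0,-0.8,0,0,0,-1],
    [-0.3,0,-0.5,0,0,0,-1],
    [0,0,0,0,0,0,-1],
    [0,0,0,0,0,0,-1],
  ],
)

```text
time: 19.02
tcp_pos: [0.5008, 0.1831, 0.2009]
tcp_rot: [1.0, -0.026, 0.004, -0.001]
ft_force: [0.5, 0.2, 0.1]
grip_width: 1.002
```

```bash
python3 -c "
from h import *
goal([.514,.182,.068],-92.9)
f=grab('wrist','w8')
g=grab('scene','s8')
c=np.zeros((400,800,3),np.uint8);c[:300,400:]=cv2.resize(f['pixels'],(400,300),interpolation=cv2.INTER_AREA);c[:,:400]=cv2.resize(g['pixels'][215:350,300:435],(400,400),interpolation=cv2.INTER_CUBIC)
cv2.imwrite('pics/w8b.png',c[:,:,::-1])"
```

```text
tcp [0.5008 0.1831 0.2009] jaw -92.94 t 19.025 F [0.51 0.23 0.09] w 1.0021017344347625
shift now [0.243 0.012 2.659] turn [-0.011 -0.066 -0.005] shift after turn [0.264 0.009 2.657]
```

View pics/w8b.png

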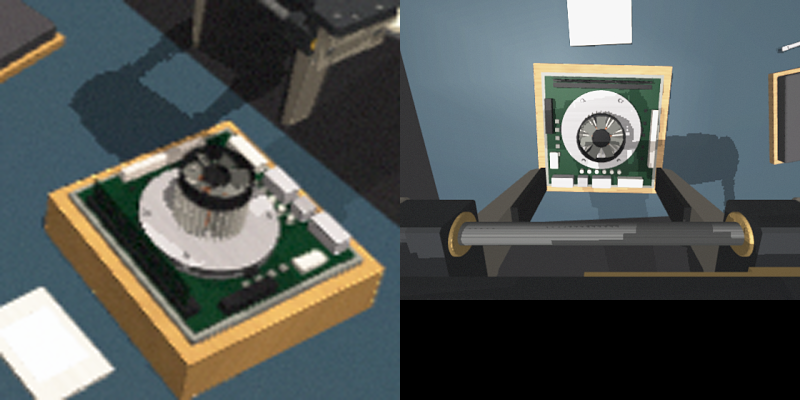

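The cooler stands free, flat and centred on the board, with the stud tips showing in the plate holes, and the gripper is clear. I'll hand it in.

```bash
python3 -c "
from h import *
print(robot.finish_job())"
```

```text
the job is handed in; nothing more can be done
None
```

I fitted the cooler to the mainboard, let it go and handed the job in at about 19 s of the 67 s. The hand-in gives no verdict, so the outcome below rests on my own checks.

- **Fit:** I turned the cooler about 66° to line up with the studs and slid it down in steps of 1.5 mm or less. Nothing pushed back until z = 0.068, the height I had predicted for fully home. At contact it pressed on the board with only about 5 N, and it was held there for about half a second before release.
- **Last look:** both cameras show the cooler standing flat and centred on the processor, with the stud tips showing in the plate holes. The gripper is open and well clear, with no contact force.
- **Bystanders:** the arm never went near the screwdriver, drive or disc case. The last picture shows the drive where it lay, but I did not re-measure their positions.
- **What disagreed:** the fingertips are really about 39 mm short of where the text puts them. My first grip therefore closed harmlessly in the air above the fan; I found the offset in the pictures and gripped again lower.
- **Measurement spread:** the first board look measured the studs' oblong about 3.5 mm short and its centre 2.5 mm off. The closer look agreed with the processor's centre to within about 1 mm, so I used that one.

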